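# Point out the bar left off its lugs, close it, then point to the timer

### The arm

A 6-joint arm with a two-finger parallel gripper is mounted at the origin on a cart in front of the work surface, level with it; the furniture and walls round the work are solid. World frame = base frame: x ahead of the robot, y to its left, z up, the work surface at z = 0. Lengths are in m, angles in rad, forces in N, time in s.
With the tool pointing down it reaches from about 0.3 to 0.775 m from the base axis. Payload 14.6 kg.
Tool frame: the origin (TCP) lies between the finger pads, 19 mm behind the fingertips; this is the grasp point; z points along the fingers, y is the line along which they close (so a half turn about z gives the same grasp; the last joint's range is limited). The gripper opens to 94 mm and grips with 3 to 60 N. Pads are 16 mm wide; open, the fingers measure 119 mm over their backs; the gripper's body (75 mm by 177 mm) begins 78 mm behind the grasp point.
Start: joints at [-1.398, 0.3, 1.521, -0, 1.321, -0.067], TCP at [0.131, -0.534, 0.224] pointing down, gripper open.
Joint ranges: [-3.03, 3.03], [-0.79, 2.21], [0.23, 2.52], [-1.04, 4.18], [0, 3.07], [-2.55, 2.55]. Speed limits (rad/s): [2.22, 2.22, 2.57, 3.14, 3.14, 3.14].

### API

Orientations are given as [roll, pitch, yaw] about the fixed x, y, z axes, in that order (R = Rz(yaw) Ry(pitch) Rx(roll)).
In Python, from station import telemetry, cams, workorder, finder gives the robot as it stands.
- The arm moves only by the tool jog_arm, never from a script. Its argument "rows" is a list of rows, each an object with "gripper": the finger opening in m, from 0 to 0.094; "slide": the shift along the tool's x, y, z in m, a list of three; "spin": the turn about the tool's z in rad. In form: [{"gripper": gripper, "slide": [tx, ty, tz], "spin": spin}, ...]. A call has 1 to 8 rows; each row is the pose to reach, as a shift and turn from the pose commanded when the call began, along the tool's axes at that moment; what a row does not reach only later rows make up. A row lasts 1/10 s, in which the tool goes at most 50 mm and 8.59 degrees, less where a joint would pass 70% of its speed; a pose out of reach is approached as far as the arm can. A call with a gripper value outside its range is refused whole. The fingers move at their own pace and stop on an object; "squeeze" is the grip in N (left out, the last holds). Time passes only in rows, so rows that repeat a pose let the fingers close. It gives the time, the measured TCP pose, the force, the opening and the grip force at its end, in the units of the state.
- telemetry.get_obs(): the state, without advancing time (a new reading comes with each control period).
- cams.camera(name): name is "scene" or "top" or "wrist"; returns (picture, depth): 400x640x3 uint8, red, green, blue; 400x640 float32, m along the optical axis (not along the pixel's ray), 0 where there is no reading.
- cams.camera_info(name): a dict with "camera_matrix" (3x3 intrinsics, pixels), "k1" (the pictures are not rectified: a ray, as slopes to the right and down, at radius r is drawn at 1 + k1 r^2 times it, then the intrinsics apply), "R" (3x3) and "t" (3): a world point X has camera coordinates R X + t; the wrist camera has in their place "tool_from_camera" (4x4, takes a point from camera to tool coordinates, whose origin is the TCP and whose axes are the flange's). Camera axes: x right, y down, z forward; pixel columns grow to the right and rows downward; lengths in m; the calibration is good to about 2 mm. A picture is of the moment at which its call begins: read the wrist's pose just before it. camera_info takes no time and is no camera call.
- workorder.hand_in(): hands the job in; it is judged then, once.
Trained networks look in the newest picture that a camera, given by its name, has taken for a name from the list of things; names that differ only in an ending like _2 or _b are one class to them, and where a whole thing is asked for, a point or a joint stands for the part that bears it (a point fixed in the world has none). Each returns a list of dicts, best first, with "confidence" (0 to 1); they miss things now and then, are a little off and sometimes report something else, mostly with a low value. They report only what shows in the picture. A call takes as long as a camera call. They do not tell look-alikes from the thing itself.
- finder.find_in(target, camera): "point" ([x, y, z] in m, in world coordinates, good to about 4 mm: the middle of the surface that is visible of it).
- finder.masks_of(target, camera): "region" (400x640 bool, what is visible of it).
The state is a dict: "time_s": time; "qpos": joint angles; "joint_vel": joint speeds; "tau": joint torques, N m; "ee_pos": TCP position; "eef_rot": TCP orientation; "force": force on the tool from outside, world axes, zero at the start; "moment": the same for the moment, N m; "grip_width": finger opening in m; "grip_force": force on a finger pad.
Only numpy, scipy, OpenCV 4.12 (cv2) and the standard library are available. Lean on these libraries where they do the work, as an engineer would, in place of code of your own. Each camera call takes 0.05 s, during which the arm holds its last target. There are 200 camera calls.

### The job

Two contact printing frames lie face down ready for the sun, but on one of them a steel bar has been left swung off its lugs: first point that bar out to your helper, holding your fingertips a finger's breadth or two above the bar for a good two seconds without touching it. Then push the bar round with your fingertips until it lies fully home under its lugs, straight across the back, without shoving the frame along. Finish by pointing at the red minute timer as the cue to start the exposure: hold your fingertips a finger's breadth or two above its knob, not touching it, and end there still pointing; grasp nothing and leave everything else alone.

Things in the scene. Friction and masses are not known exactly. Their poses are not given: they have to be found in the camera images.
- open_frame: contact printing frame with the bar left open: brown and black wood, 250 (x) x 275 (y) x 30 mm, loose, about 0.7 kg, face down. Origin: centre of its underside; z up; -x side towards the robot, give or take 0.22 rad. Border 28 mm wide, 24 mm high; the flat back inside it lies 18 mm above the table. Two flat steel bars turn above it on rivets at x = 0, y = +56 (bar a) and -56 mm (bar b)
- shut_frame: the other contact printing frame, the same in every way, but with both bars closed. Which frame lies to the left and which to the right changes. Closed bars lie along the frame's x with their ends under little lugs on the border; lugs and rivets rise to 30 mm above the table, nothing else on a frame is higher
- open_frame_bar_a (a joint): turn of the bar left open, rad: 0 = fully home, along the frame's x, against a stop; starts 0.4 to 0.62. Grows counter-clockwise from above: the end nearer the robot has swung towards the frame's -y (towards bar b) and is pushed home towards its +y. Light friction (about 0.3 N, 65 mm from the rivet); stays where it is left
- open_frame_bar_b (a joint): turn of the other bar of the same frame, rad: starts closed at 0 and must stay there
- shut_frame_bar_a (a joint): turn of bar a of the shut frame, rad: starts closed at 0 and must stay there
- shut_frame_bar_b (a joint): turn of bar b of the shut frame, rad: starts closed at 0 and must stay there
- loose_bar (a point): middle of the top face of the bar left open, on its rivet, 27 mm above the table. Axes turn with the bar: x along it away from the robot, y across, z up. The bar is 230 (x = -115 to 115) x 14 x 2 mm; its underside is 25 mm above the table, 7 mm above the frame's back
- loose_bar_near_end (a point): point on the top face of the same bar, at its end nearer the robot, 115 mm from the rivet; same axes
- timer: wind-up minute timer, round, 58 mm wide, 49 mm high, cream base with tick marks, red upper half with a red knob 24 mm wide on top; loose, 90 g, easily shifted. Origin: centre of its underside. It stands in front of the frames, at the left, in the middle or at the right
- timer_knob (a point): middle of the top of the timer's red knob, 49 mm above the table
- dropper: small brown glass bottle with black cap, 33 mm wide, 75 mm high, upright, loose; a bystander in front of the frames. Origin: centre of its underside
- measure: clear graduated plastic cup, 67 mm wide, 74 mm high, upright, loose; a bystander in front of the frames. Origin: centre of its underside
- stone_1: dark grey pebble, 40 x 42 x 19 mm, loose, lying between the frames; a bystander. Origin: centre of its underside
Not all that is in view belongs to the job. Of the things that look like the timer, the smallest one is meant.

How it is judged:
On the way, in this order (a step that is already met when the one before it is completed fails the run):
1. the fingertips dwell just above the open bar, which is untouched and still open as it was found (x of the grasp point in the frame of loose_bar between -0.135 and 0.135 m and y of the grasp point in the frame of loose_bar between -0.025 and 0.025 m and z of the grasp point in the frame of loose_bar between 0.02 and 0.08 m and distance of loose_bar_near_end from where it was at the start of the episode below 0.005 m and contact force between the fingers and open_frame below 0.2 N), for 1.6 s.
2. the bar has been pushed home (within 0.07 rad of its stop) (value of joint open_frame_bar_a below 0.07 rad), for 0.2 s.
At the end, for the whole second after the job is handed in: Bar within 0.07 rad of its stop, other bars closed; tool point within 22 mm sideways of the middle of the timer's knob and 20 to 80 mm above it (fingertips about 1 to 60 mm clear); timer not moved (5 mm), frames and bystanders where they were (20 mm) (value of joint each of open_frame_bar_a, open_frame_bar_b, shut_frame_bar_a, shut_frame_bar_b below 0.07 rad and horizontal distance between the grasp point and timer_knob below 0.022 m and z of the grasp point in the frame of timer_knob between 0.02 and 0.08 m and distance of timer from where it was at the start of the episode below 0.005 m and angle between timer's own z axis and vertical below 0.1 rad and contact force between the fingers and anything else below 0.2 N and distance of each of open_frame, shut_frame, dropper, measure, stone_1 from where it was at the start of the episode below 0.02 m); the robot touches nothing.
It fails at once if the timer is touched, shifted or lifted (contact force between any of the fingers, the arm and timer above 0.5 N or distance of timer from where it was at the start of the episode above 0.005 m).
It fails at once if a frame is shoved along by more than 20 mm, lifted or tipped (distance of any of open_frame, shut_frame from where it was at the start of the episode above 0.02 m or angle between any of open_frame, shut_frame's own z axis and vertical above 0.08 rad).
It fails at once if a bar that was closed is turned off its lugs (value of joint any of open_frame_bar_b, shut_frame_bar_a, shut_frame_bar_b above 0.07 rad).
It fails at once if the bottle, the measuring cup or the pebble is moved or tipped (distance of any of dropper, measure, stone_1 from where it was at the start of the episode above 0.02 m or angle between any of dropper, measure's own z axis and vertical above 0.3 rad).
It also fails if it takes over 45 s, if anything falls off the work surface, if the arm or the gripper's body presses on something with over 40 N, if the wrist force passes 120 N, or if a joint passes its speed limit or range.

## Working session

There is one attempt and no reset: what is moved stays moved. The work goes in short steps, Python scripts to look and compute and a tool call to move; the robot and the scene stay as the last step left them, time stands still between calls to the robot, and variables do not carry over. Pictures are saved under pics/ and viewed, at most 12 in all, crops included, and the job is handed in when it is done.

Besides the shell and the picture viewer there is one more tool, called by a JSON object that holds its "op" and its "data", one argument or row to a line. jog_arm: Moves the arm, as the interface text tells. Its arguments: {"type":"object","properties":{"rows":{"type":"array","items":{"type":"object","properties":{"gripper":{"type":"number"},"slide":{"type":"array","items":{"type":"number"}},"spin":{"type":"number"}}}},"squeeze":{"type":"number"}},"required":["rows"]}

```bash
mkdir -p pics; cat > h.py <<'E'
import numpy as np, cv2
from station import telemetry, cams, workorder, finder
def ray(ci,uv):
    K=np.array(ci["camera_matrix"]);k=float(ci["k1"])
    p=np.array(uv,float).reshape(-1,1,2)
    return cv2.undistortPoints(p,K,np.array([k,0,0,0,0.])).reshape(-1,2)
def pose(name):
    ci=cams.camera_info(name)
    if "R" in ci: return ci,np.array(ci["R"]).T,-np.array(ci["R"]).T@np.array(ci["t"])
    from scipy.spatial.transform import Rotation as Ro
    o=telemetry.get_obs();R=Ro.from_euler('xyz',o["eef_rot"]).as_matrix();T=np.array(ci["tool_from_camera"])
    return ci,R@T[:3,:3],R@T[:3,3]+np.array(o["ee_pos"])
def onplane(P,uv,z):
    ci,R,c=P
    d=np.c_[ray(ci,uv),np.ones(len(np.atleast_2d(uv)))]@R.T
    return c+d*((z-c[2])/d[:,2])[:,None]
def proj(P,X):
    ci,R,c=P
    q=(np.atleast_2d(X)-c)@R
    K=np.array(ci["camera_matrix"])
    return cv2.projectPoints(q,np.zeros(3),np.zeros(3),K,np.array([float(ci["k1"]),0,0,0,0.]))[0].reshape(-1,2)
E
python3 - <<'E'
from h import *
print(telemetry.get_obs())
for n in ["top","scene"]:
    P=pose(n);im,d=cams.camera(n);cv2.imwrite(f"pics/{n}1.png",im[:,:,::-1]);np.savez(f"{n}1.npz",im=im,d=d)
    print(n,P[2].round(3))
    for t in ["open_frame","loose_bar","timer","timer_knob","dropper","measure","stone_1"]:
        for r in finder.find_in(t,n): 
            print(t,np.round(r["point"],3),round(r["confidence"],2),proj(P,r["point"]).round(0)[0])
E
```

```text
{'time_s': 0.0, 'qpos': array([-1.39757137e+00,  3.00485350e-01,  1.52160660e+00, -3.02134320e-06,
        1.32067388e+00, -6.65755672e-02]), 'joint_vel': array([-0.00045106,  0.00021072, -0.00131565, -0.00057459, -0.00096597,
       -0.00077083]), 'tau': array([ 6.48979003e-04, -5.31810272e+01, -3.52744639e+01,  7.08483020e-02,
        2.43745081e-02, -1.17945287e-04]), 'ee_pos': array([ 0.13059702, -0.53401764,  0.2236677 ]), 'eef_rot': array([-3.14042188e+00, -7.51270602e-05,  2.39801234e-01]), 'force': array([0.65587504, 0.52508782, 0.13773936]), 'moment': array([-0.01115324,  0.01740373, -0.00730052]), 'grip_force': 0.0, 'grip_width': 0.09384308846091474}
top [0.401 0.006 0.986]
open_frame [ 0.657 -0.238  0.02 ] 0.81 [408. 164.]
loose_bar [ 0.662 -0.18   0.02 ] 0.57 [386. 162.]
loose_bar [0.634 0.143 0.022] 0.35 [255. 169.]
loose_bar [0.404 0.247 0.024] 0.23 [206. 262.]
timer [0.348 0.112 0.045] 0.96 [261. 288.]
timer [ 0.365 -0.113  0.048] 0.88 [359. 283.]
timer [0.438 0.004 0.04 ] 0.58 [309. 250.]
timer_knob [ 0.362 -0.117  0.047] 0.77 [361. 284.]
timer_knob [0.351 0.112 0.049
[... 239 characters left out ...]
0.63 [315. 150.]
scene [0.134 0.498 0.69 ]
open_frame [ 0.642 -0.207  0.016] 0.98 [352. 151.]
open_frame [0.687 0.001 0.012] 0.28 [289. 181.]
loose_bar [ 0.66  -0.179  0.022] 0.62 [341. 151.]
timer [0.427 0.014 0.033] 0.94 [366. 231.]
timer [0.342 0.13  0.047] 0.81 [365. 282.]
timer [ 0.355 -0.102  0.05 ] 0.72 [422. 213.]
timer_knob [ 0.353 -0.099  0.044] 0.95 [422. 216.]
timer_knob [0.434 0.012 0.033] 0.75 [364. 228.]
timer_knob [0.338 0.128 0.046] 0.6 [367. 283.]
dropper [ 0.412 -0.218  0.042] 0.58 [426. 180.]
measure [0.412 0.226 0.047] 0.77 [305. 293.]
measure [0.427 0.011 0.03 ] 0.59 [366. 231.]
stone_1 [ 0.688 -0.     0.01 ] 0.69 [289. 182.]
stone_1 [0.413 0.229 0.045] 0.31 [303. 294.]
```

View pics/top1.png

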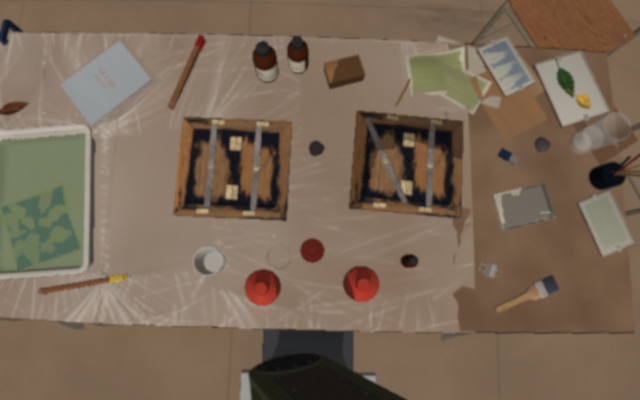

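View pics/scene1.png

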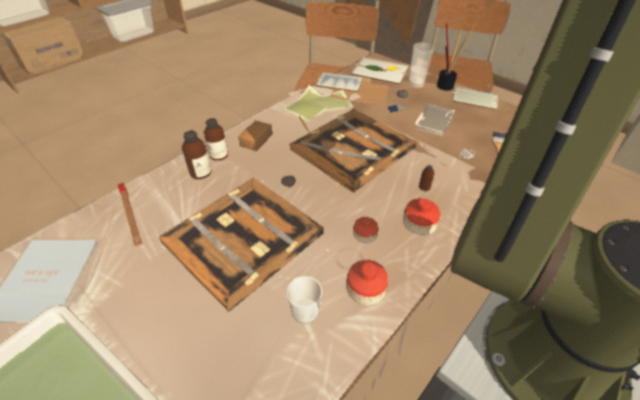

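```bash
python3 - <<'E'
from h import *
t=np.load("top1.npz");s=np.load("scene1.npz")
a=cv2.resize(t["im"][225:315,230:390],None,fx=5,fy=5,interpolation=3)[:,:790]
b=cv2.resize(s["im"][185:310,335:445],None,fx=4,fy=4,interpolation=3)
c=cv2.resize(a,None,fx=.56,fy=.56)
W=np.zeros((500,800,3),np.uint8);W[:c.shape[0],:min(c.shape[1],360)]=c[:,:360];W[:b.shape[0],360:360+b.shape[1]]=b
cv2.imwrite("pics/crop1.png",W[:,:,::-1])
P=pose("top");hsv=cv2.cvtColor(t["im"],cv2.COLOR_RGB2HSV)
m=(((hsv[...,0]<8)|(hsv[...,0]>172))&(hsv[...,1]>150)&(hsv[...,2]>50)).astype(np.uint8)
n,l,st,ce=cv2.connectedComponentsWithStats(m)
for i in range(1,n):
    if st[i,4]>80:
        dd=t["d"][l==i]; print(st[i],ce[i].round(1),"z top", np.round(P[2][2]-np.percentile(dd,[1,5,25,50,75]),3), onplane(P,[ce[i]],.03).round(3))
# frame depth zoom
cv2.imwrite("pics/bar1.png",cv2.resize(t["im"][100:225,340:475],None,fx=4.4,fy=4.4,interpolation=3)[:,:,::-1])
E
```

```text
[196  36   9  15  82] [199.9  42.4] z top [ 0.149 -0.049 -0.052 -0.055 -0.069] [[0.966 0.304 0.03 ]]
[301 240  22  22 368] [311.9 250.1] z top [0.057 0.056 0.045 0.042 0.039] [[ 0.438 -0.002  0.03 ]]
[345 267  34  34 910] [361.2 283.6] z top [0.091 0.088 0.071 0.067 0.063] [[ 0.363 -0.12   0.03 ]]
[245 271  35  34 916] [262.1 287.3] z top [0.097 0.094 0.076 0.072 0.069] [[0.348 0.112 0.03 ]]
```

View pics/crop1.png

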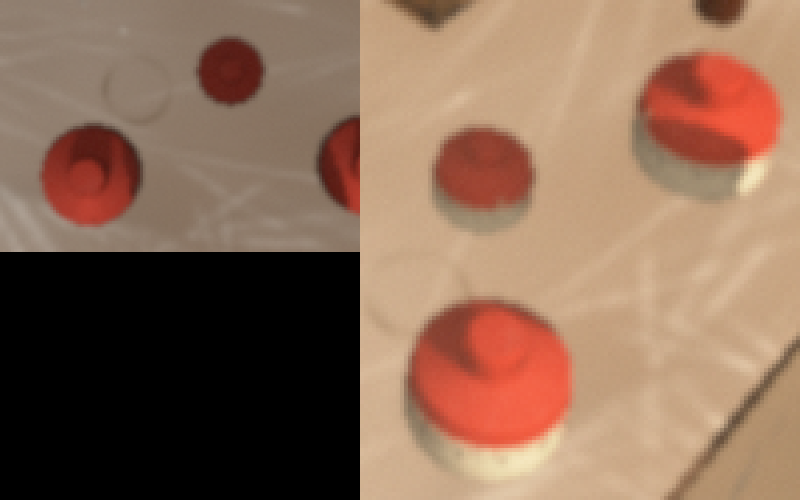

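View pics/bar1.png

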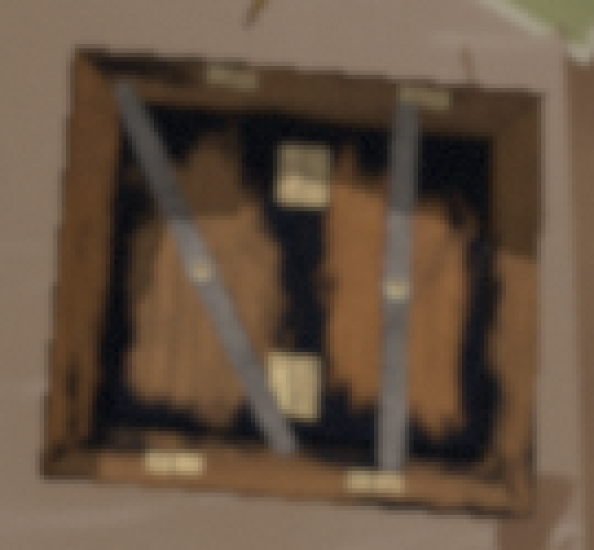

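```bash
python3 - <<'E'
from h import *
P=pose("top")
px=lambda x,y:[340+x/4.4,100+y/4.4]
X=onplane(P,[px(285,450),px(202,270),px(122,85),px(392,465),px(396,288),px(405,105)],.027);print(X.round(4))
a=X[2]-X[0];b=X[5]-X[3];print(np.arctan2(a[1],a[0]),np.arctan2(b[1],b[0]),np.linalg.norm(a),np.linalg.norm(b))
c=X[1]-X[4];print("rivets",np.linalg.norm(c),np.arctan2(-c[0],c[1]))
# knob by two-view triangulation
S=pose("scene");u1=px(0,0)
k1=[230+231/.56/5,225+70/.56/5];k2=[335+(485-360)/4,185+140/4]
print(k1,k2)
def tri(A,ua,B,ub):
    M=[];r=[]
    for Q,u in((A,ua),(B,ub)):
        d=Q[1]@np.r_[ray(Q[0],[u])[0],1];d/=np.linalg.norm(d);I=np.eye(3)-np.outer(d,d);M.append(I);r.append(I@Q[2])
    return np.linalg.lstsq(np.vstack(M),np.hstack(r),rcond=None)[0]
print("knob",tri(P,k1,S,k2),onplane(P,[k1],.049),onplane(S,[k2],.049))
print("size px",np.array(P[0]["camera_matrix"])[0,0])
print(P[0],cams.camera_info("wrist"))
E
```

```text
[[ 0.5595 -0.2256  0.027 ]
 [ 0.6609 -0.1797  0.027 ]
 [ 0.7688 -0.1342  0.027 ]
 [ 0.5528 -0.2854  0.027 ]
 [ 0.654  -0.29    0.027 ]
 [ 0.7629 -0.298   0.027 ]]
0.4116555631096311 -0.05987619140829476 0.2283897697410459 0.21041666295412598
rivets 0.11050502811705827 -0.06177600194235361
[312.5, 250.0] [366.25, 220.0]
knob [ 0.43853926 -0.0030917   0.04511289] [[ 0.43740546 -0.00360816  0.049     ]] [[0.43769361 0.00045392 0.049     ]]
size px 401.0066219674227
{'camera_matrix': array([[401.00662197,   0.        , 315.327711  ],
       [  0.        , 401.00662197, 198.79291713],
       [  0.        ,   0.        ,   1.        ]]), 'k1': -0.052380349661836106, 'R': array([[ 0.02605704, -0.99949842,  0.01799841],
       [-0.98581842, -0.02867787, -0.16534697],
       [ 0.16578019, -0.01343471, -0.98607121]]), 't': array([-0.02245044,  0.55808092,  0.90591563])} {'camera_matrix': array([[344.5240986 ,   0.        , 323.68728713],
       [  0.        , 344.5240986 , 204.60455571],
       [  0.        ,   0.        ,   1.        ]]), 'k1': -0.02313260706632877, 'tool_from_camera': array([[-2.35697965e-04, -9.58520664e-01, -2.85022949e-01,
         8.42815523e-02],
       [ 9.99999971e-01, -2.11656030e-04, -1.15153113e-04,
         5.16550208e-04],
       [ 5.00498122e-05, -2.85022968e-01,  9.58520686e-01,
        -1.59194223e-01],
       [ 0.00000000e+00,  0.00000000e+00,  0.00000000e+00,
         1.00000000e+00]])}
```

{"op": "jog_arm", "data": {
  "rows": [
    {"gripper": 0.0, "slide": [0, 0, 0], "spin": 0}
  ]
}}

```text
time_s: 0.9
ee_pos: [0.1306, -0.5342, 0.2242]
eef_rot: [-3.142, 0.0, 0.24]
force: [0.8, 0.6, 0.1]
grip_width: 0.089
grip_force: 0.0
```

{"op": "jog_arm", "data": {
  "rows": [
    {"gripper": 0, "slide": [0.55, -0.21, 0.04], "spin": 0.3},
    {"gripper": 0, "slide": [0.55, -0.21, 0.04], "spin": 0.3},
    {"gripper": 0, "slide": [0.55, -0.21, 0.04], "spin": 0.3},
    {"gripper": 0, "slide": [0.55, -0.21, 0.04], "spin": 0.3},
    {"gripper": 0, "slide": [0.55, -0.21, 0.04], "spin": 0.3},
    {"gripper": 0, "slide": [0.55, -0.21, 0.04], "spin": 0.3},
    {"gripper": 0, "slide": [0.55, -0.21, 0.04], "spin": 0.3},
    {"gripper": 0, "slide": [0.55, -0.21, 0.04], "spin": 0.3}
  ]
}}

```text
time_s: 1.7
ee_pos: [0.4545, -0.3103, 0.1977]
eef_rot: [3.141, -0.0, -0.06]
force: [-0.5, -1.3, 0.1]
grip_width: 0.0253
grip_force: 0.0
```

{"op": "jog_arm", "data": {
  "rows": [
    {"gripper": 0, "slide": [0.14, -0.11, 0.02], "spin": 0},
    {"gripper": 0, "slide": [0.14, -0.11, 0.02], "spin": 0},
    {"gripper": 0, "slide": [0.14, -0.11, 0.02], "spin": 0},
    {"gripper": 0, "slide": [0.14, -0.11, 0.02], "spin": 0},
    {"gripper": 0, "slide": [0.14, -0.11, 0.02], "spin": 0},
    {"gripper": 0, "slide": [0.14, -0.11, 0.02], "spin": 0}
  ]
}}

```text
time_s: 2.3
ee_pos: [0.5993, -0.2101, 0.1772]
eef_rot: [-3.141, 0.001, -0.059]
force: [0.3, 0.2, 0.5]
grip_width: 0.0005
grip_force: 0.0
```

```bash
python3 - <<'E'
from h import *
print(telemetry.get_obs()["ee_pos"],telemetry.get_obs()["eef_rot"])
P=pose("wrist");im,d=cams.camera("wrist");cv2.imwrite("pics/w1.png",im[:,:,::-1])
g=np.array([[0.6609,-.1797,.027],[.5595,-.2256,.027],[.7688,-.1342,.027],[.654,-.29,.027]])
print(proj(P,g).round(0))
np.savez("w1.npz",im=im,d=d,R=P[1],c=P[2])
E
```

```text
[ 0.59928758 -0.21010717  0.17720341] [-3.14147095e+00  7.34379698e-04 -5.92877588e-02]
[[285. 131.]
 [342. 236.]
 [216.  -1.]
 [410. 132.]]
```

View pics/w1.png

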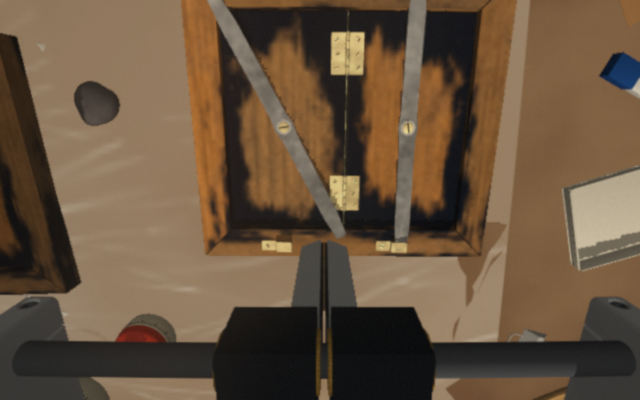

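```bash
python3 - <<'E'
from h import *
z=np.load("w1.npz");P=(cams.camera_info("wrist"),z["R"],z["c"])
X=onplane(P,[[284,127],[408,128],[341,234],[218,0],[401,236],[418,3]],.028);print(X.round(4))
for u,v in [(284,127),(300,160),(325,205),(404,170)]:
    dd=np.median(z["d"][v-1:v+2,u-1:u+2]); q=np.r_[ray(P[0],[[u,v]])[0],1]*dd; print((P[1]@q+P[2]).round(4))
a=X[3]-X[2];b=X[5]-X[4];print(np.arctan2(a[1],a[0]),np.arctan2(b[1],b[0]))
E
```

```text
[[ 0.6648 -0.1793  0.028 ]
 [ 0.6575 -0.2879  0.028 ]
 [ 0.5615 -0.2247  0.028 ]
 [ 0.7675 -0.1355  0.028 ]
 [ 0.556  -0.2822  0.028 ]
 [ 0.7558 -0.2954  0.028 ]]
[ 0.6643 -0.1785  0.0203]
[ 0.6336 -0.1904  0.0196]
[ 0.5899 -0.211   0.0229]
[ 0.6186 -0.2864  0.0201]
0.4082753766002648 -0.0660448607896986
```

{"op": "jog_arm", "data": {
  "rows": [
    {"gripper": 0, "slide": [0, 0, 0.04], "spin": 0},
    {"gripper": 0, "slide": [0, 0, 0.08], "spin": 0},
    {"gripper": 0, "slide": [0, 0, 0.105], "spin": 0},
    {"gripper": 0, "slide": [0, 0, 0.105], "spin": 0},
    {"gripper": 0, "slide": [0, 0, 0.105], "spin": 0},
    {"gripper": 0, "slide": [0, 0, 0.105], "spin": 0},
    {"gripper": 0, "slide": [0, 0, 0.105], "spin": 0},
    {"gripper": 0, "slide": [0, 0, 0.105], "spin": 0}
  ]
}}

```text
time_s: 3.15
ee_pos: [0.5997, -0.2106, 0.0738]
eef_rot: [3.141, -0.002, -0.06]
force: [0.3, 1.0, 0.2]
grip_width: 0.0005
grip_force: 0.0
```

{"op": "jog_arm", "data": {
  "rows": [
    {"gripper": 0, "slide": [0, 0, 0], "spin": 0},
    {"gripper": 0, "slide": [0, 0, 0], "spin": 0},
    {"gripper": 0, "slide": [0, 0, 0], "spin": 0},
    {"gripper": 0, "slide": [0, 0, 0], "spin": 0},
    {"gripper": 0, "slide": [0, 0, 0], "spin": 0},
    {"gripper": 0, "slide": [0, 0, 0], "spin": 0},
    {"gripper": 0, "slide": [0, 0, 0], "spin": 0},
    {"gripper": 0, "slide": [0, 0, 0], "spin": 0}
  ]
}}

```text
time_s: 3.95
ee_pos: [0.5993, -0.2104, 0.0726]
eef_rot: [-3.142, 0.0, -0.06]
force: [0.5, -0.4, -0.2]
grip_width: 0.0006
grip_force: 0.0
```

{"op": "jog_arm", "data": {
  "rows": [
    {"gripper": 0, "slide": [0, 0, 0], "spin": 0},
    {"gripper": 0, "slide": [0, 0, 0], "spin": 0},
    {"gripper": 0, "slide": [0, 0, 0], "spin": 0},
    {"gripper": 0, "slide": [0, 0, 0], "spin": 0},
    {"gripper": 0, "slide": [0, 0, 0], "spin": 0},
    {"gripper": 0, "slide": [0, 0, 0], "spin": 0},
    {"gripper": 0, "slide": [0, 0, 0], "spin": 0},
    {"gripper": 0, "slide": [0, 0, 0], "spin": 0}
  ]
}}

```text
time_s: 4.75
ee_pos: [0.5993, -0.2104, 0.0727]
eef_rot: [3.142, -0.0, -0.06]
force: [-0.0, -0.1, -0.9]
grip_width: 0.0004
grip_force: 0.0
```

{"op": "jog_arm", "data": {
  "rows": [
    {"gripper": 0, "slide": [0, 0, 0], "spin": 0},
    {"gripper": 0, "slide": [0, 0, 0], "spin": 0},
    {"gripper": 0, "slide": [0, 0, 0], "spin": 0},
    {"gripper": 0, "slide": [-0.003, 0.017, 0], "spin": 0},
    {"gripper": 0, "slide": [-0.006, 0.034, 0], "spin": 0},
    {"gripper": 0, "slide": [-0.006, 0.034, 0], "spin": 0},
    {"gripper": 0, "slide": [-0.006, 0.034, 0], "spin": 0}
  ]
}}

```text
time_s: 5.45
ee_pos: [0.591, -0.2448, 0.0725]
eef_rot: [-3.141, 0.0, -0.062]
force: [-0.2, -0.5, 0.1]
grip_width: 0.0006
grip_force: 0.0
```

{"op": "jog_arm", "data": {
  "rows": [
    {"gripper": 0, "slide": [0, 0, 0.012], "spin": 0},
    {"gripper": 0, "slide": [0, 0, 0.022], "spin": 0},
    {"gripper": 0, "slide": [0, 0, 0.028], "spin": 0},
    {"gripper": 0, "slide": [0, 0, 0.031], "spin": 0},
    {"gripper": 0, "slide": [0, 0, 0.0325], "spin": 0},
    {"gripper": 0, "slide": [0, 0, 0.0325], "spin": 0},
    {"gripper": 0, "slide": [0, 0, 0.0325], "spin": 0}
  ]
}}

```text
time_s: 6.15
ee_pos: [0.5915, -0.244, 0.0405]
eef_rot: [3.141, -0.0, -0.06]
force: [0.4, -0.6, 0.3]
grip_width: 0.0002
grip_force: 0.0
```

```bash
python3 - <<'E'
from h import *
print(telemetry.get_obs()["ee_pos"],telemetry.get_obs()["force"])
P=pose("wrist");im,d=cams.camera("wrist");cv2.imwrite("pics/w2.png",im[:,:,::-1])
E
```

```text
[ 0.59146778 -0.24395849  0.040465  ] [ 0.4492149  -0.62780783  0.34012799]
```

View pics/w2.png

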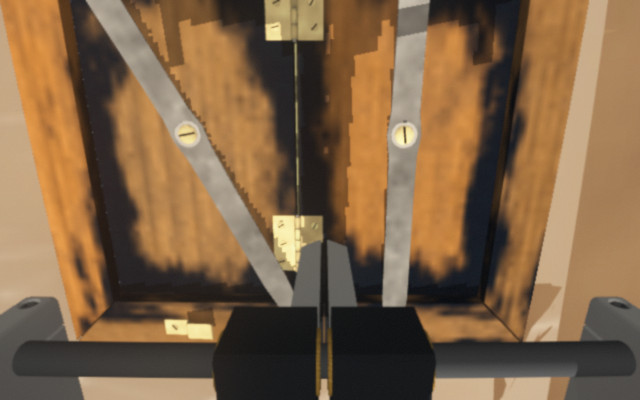

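{"op": "jog_arm", "data": {
  "rows": [
    {"gripper": 0, "slide": [0, -0.006, 0], "spin": 0},
    {"gripper": 0, "slide": [0, -0.012, 0], "spin": 0},
    {"gripper": 0, "slide": [0, -0.018, 0], "spin": 0},
    {"gripper": 0, "slide": [0, -0.024, 0], "spin": 0},
    {"gripper": 0, "slide": [0, -0.03, 0], "spin": 0},
    {"gripper": 0, "slide": [0, -0.036, 0], "spin": 0},
    {"gripper": 0, "slide": [0, -0.04, 0], "spin": 0},
    {"gripper": 0, "slide": [0, -0.04, 0], "spin": 0}
  ]
}}

```text
time_s: 7.0
ee_pos: [0.5938, -0.2034, 0.0401]
eef_rot: [-3.141, 0.0, -0.06]
force: [-0.2, -0.2, -0.0]
grip_width: 0.0005
grip_force: 0.0
```

{"op": "jog_arm", "data": {
  "rows": [
    {"gripper": 0, "slide": [0, -0.003, 0], "spin": 0},
    {"gripper": 0, "slide": [0, -0.005, 0], "spin": 0},
    {"gripper": 0, "slide": [0, -0.007, 0], "spin": 0},
    {"gripper": 0, "slide": [0, -0.007, 0], "spin": 0}
  ]
}}

```text
time_s: 7.4
ee_pos: [0.5941, -0.1968, 0.0401]
eef_rot: [-3.142, 0.0, -0.06]
force: [0.2, 0.5, 0.2]
grip_width: 0.0005
grip_force: 0.1
```

```bash
python3 - <<'E'
from h import *
print(telemetry.get_obs()["ee_pos"],telemetry.get_obs()["force"])
P=pose("wrist");im,d=cams.camera("wrist");cv2.imwrite("pics/w3.png",im[:,:,::-1])
np.savez("w3.npz",im=im,d=d,R=P[1],c=P[2])
E
```

```text
[ 0.59413843 -0.196819    0.04013704] [0.19340561 0.46913481 0.2214525 ]
```

View pics/w3.png

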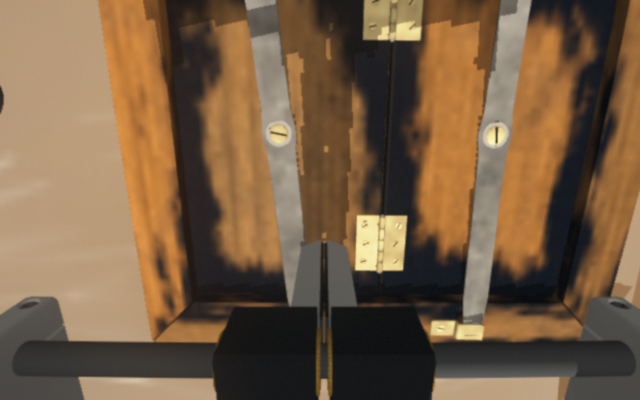

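```bash
python3 - <<'E'
from h import *
z=np.load("w3.npz");P=(cams.camera_info("wrist"),z["R"],z["c"])
X=onplane(P,[[278,133],[262,0],[284,180],[495,134],[514,0],[473,310]],.027);print(X.round(4))
f=lambda a:np.arctan2(a[1],a[0])
print(f(X[1]-X[2]),f(X[1]-X[0]),f(X[4]-X[5]))
E
```

```text
[[ 0.6653 -0.1788  0.027 ]
 [ 0.7241 -0.1772  0.027 ]
 [ 0.6415 -0.1795  0.027 ]
 [ 0.6585 -0.2859  0.027 ]
 [ 0.7178 -0.2902  0.027 ]
 [ 0.5585 -0.2814  0.027 ]]
0.02797473334301012 0.026234476738364033 -0.055333846217385727
```

{"op": "jog_arm", "data": {
  "rows": [
    {"gripper": 0, "slide": [0, -0.002, 0], "spin": 0},
    {"gripper": 0, "slide": [0, -0.004, 0], "spin": 0},
    {"gripper": 0, "slide": [0, -0.005, 0], "spin": 0},
    {"gripper": 0, "slide": [0, -0.005, 0], "spin": 0}
  ]
}}

```text
time_s: 7.85
ee_pos: [0.5944, -0.1918, 0.0401]
eef_rot: [-3.142, 0.0, -0.06]
force: [-0.3, 0.1, 0.2]
grip_width: 0.0008
grip_force: 0.1
```

{"op": "jog_arm", "data": {
  "rows": [
    {"gripper": 0, "slide": [0, -0.001, 0], "spin": 0},
    {"gripper": 0, "slide": [0, -0.001, 0], "spin": 0},
    {"gripper": 0, "slide": [0, -0.001, 0], "spin": 0}
  ]
}}

```text
time_s: 8.15
ee_pos: [0.5945, -0.191, 0.0401]
eef_rot: [-3.142, -0.0, -0.06]
force: [-0.3, 0.7, -0.5]
grip_width: 0.0005
grip_force: 0.1
```

```bash
python3 - <<'E'
from h import *
print(telemetry.get_obs()["ee_pos"],telemetry.get_obs()["force"])
P=pose("wrist");im,d=cams.camera("wrist");cv2.imwrite("pics/w4.png",im[:,:,::-1])
np.savez("w4.npz",im=im,d=d,R=P[1],c=P[2])
E
```

```text
[ 0.59449438 -0.19100026  0.04013534] [-0.28699132  0.70180166 -0.49572796]
```

View pics/w4.png

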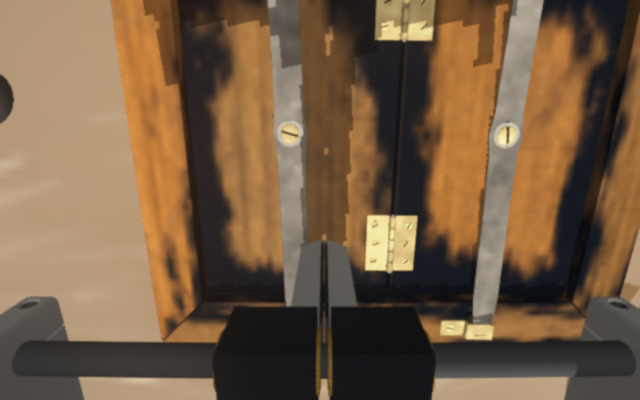

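```bash
python3 - <<'E'
from h import *
z=np.load("w4.npz");P=(cams.camera_info("wrist"),z["R"],z["c"])
g=z["im"].astype(int)
def line(x0,x1,rows):
    pts=[]
    for r in rows:
        p=g[r,x0:x1]; m=(p.max(1)-p.min(1)<22)&(p.mean(1)>70)
        i=np.flatnonzero(m)
        if len(i)>8: pts.append([x0+np.median(i),r])
    X=onplane(P,pts,.027); c=np.polyfit(X[:,0],X[:,1],1); return len(pts),np.arctan(c[0])
print(line(262,325,range(40,230,3)),line(470,550,range(40,300,3)))
E
```

```text
(10, np.float64(-0.11378790044718057)) (28, np.float64(-0.08940939498419348))
```

{"op": "jog_arm", "data": {
  "rows": [
    {"gripper": 0, "slide": [0, -0.0015, 0], "spin": 0},
    {"gripper": 0, "slide": [0, -0.0015, 0], "spin": 0},
    {"gripper": 0, "slide": [0, -0.0015, 0], "spin": 0}
  ]
}}

```text
time_s: 8.5
ee_pos: [0.5946, -0.1895, 0.0402]
eef_rot: [-3.142, -0.0, -0.06]
force: [0.5, -0.0, -0.1]
grip_width: 0.0004
grip_force: 0.0
```

```bash
python3 - <<'E'
from h import *
P=pose("wrist");im,d=cams.camera("wrist");print(telemetry.get_obs()["force"])
np.savez("w4.npz",im=im,d=d,R=P[1],c=P[2])
cv2.imwrite("pics/w5.png",cv2.resize(im[0:310,180:580],None,fx=1.9,fy=1.9)[:,:,::-1])
E
```

```text
[-0.17548344 -0.79204214  0.27844235]
```

View pics/w5.png

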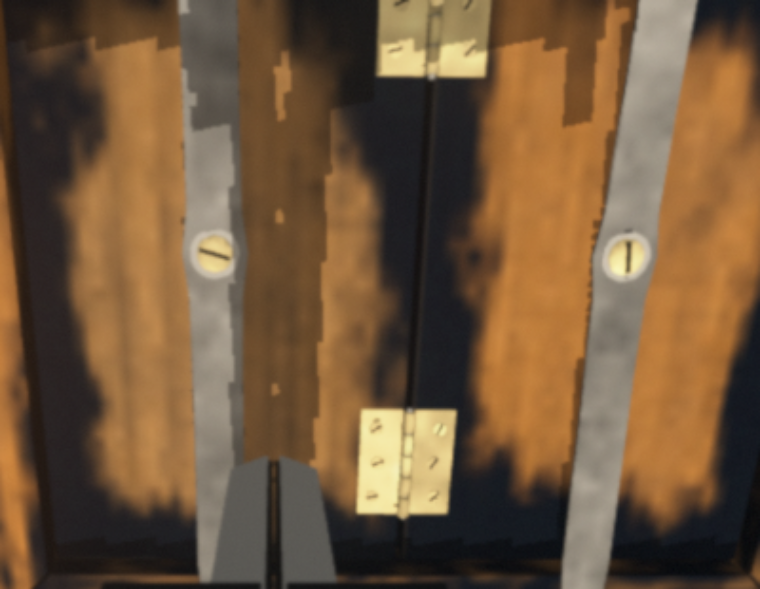

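```bash
python3 - <<'E'
from h import *
z=np.load("w4.npz");P=(cams.camera_info("wrist"),z["R"],z["c"])
q=lambda *p:[[180+x/1.9,y/1.9] for x,y in p]
X=onplane(P,q((180,0),(192,400),(238,0),(243,440),(637,0),(580,440),(697,0),(629,440)),.027)
for i in range(0,8,2): d=X[i]-X[i+1];print(np.arctan2(d[1],d[0]).round(4))
X=onplane(P,q((213,255),(627,257),(432,75),(406,410)),.028);print(X.round(4))
E
```

```text
-0.0654
-0.0623
-0.0543
-0.0579
[[ 0.6648 -0.1784  0.028 ]
 [ 0.658  -0.2855  0.028 ]
 [ 0.7042 -0.2346  0.028 ]
 [ 0.6196 -0.2279  0.028 ]]
```

{"op": "jog_arm", "data": {
  "rows": [
    {"gripper": 0, "slide": [0, -0.0007, 0], "spin": 0},
    {"gripper": 0, "slide": [0, -0.0007, 0], "spin": 0},
    {"gripper": 0, "slide": [0, -0.0007, 0], "spin": 0},
    {"gripper": 0, "slide": [0, 0.003, 0], "spin": 0},
    {"gripper": 0, "slide": [0, 0.012, 0], "spin": 0},
    {"gripper": 0, "slide": [0, 0.012, 0], "spin": 0}
  ]
}}

```text
time_s: 9.15
ee_pos: [0.5937, -0.2027, 0.0401]
eef_rot: [3.141, -0.0, -0.061]
force: [-0.3, -0.1, 0.6]
grip_width: 0.0006
grip_force: 0.0
```

{"op": "jog_arm", "data": {
  "rows": [
    {"gripper": 0, "slide": [0, 0, -0.02], "spin": 0},
    {"gripper": 0, "slide": [0, 0, -0.06], "spin": 0},
    {"gripper": 0, "slide": [0, 0, -0.1], "spin": 0},
    {"gripper": 0, "slide": [0, 0, -0.13], "spin": 0},
    {"gripper": 0, "slide": [0, 0, -0.13], "spin": 0},
    {"gripper": 0, "slide": [0, 0, -0.13], "spin": 0}
  ]
}}

```text
time_s: 9.75
ee_pos: [0.5938, -0.2017, 0.1702]
eef_rot: [3.141, -0.001, -0.06]
force: [0.3, 0.4, -0.5]
grip_width: 0.0005
grip_force: 0.0
```

```bash
python3 - <<'E'
from h import *
print(telemetry.get_obs()["ee_pos"])
P=pose("wrist");im,d=cams.camera("wrist")
np.savez("w6.npz",im=im,d=d,R=P[1],c=P[2])
cv2.imwrite("pics/w6.png",im[:,:,::-1])
E
```

```text
[ 0.59380798 -0.20165365  0.17016504]
```

View pics/w6.png

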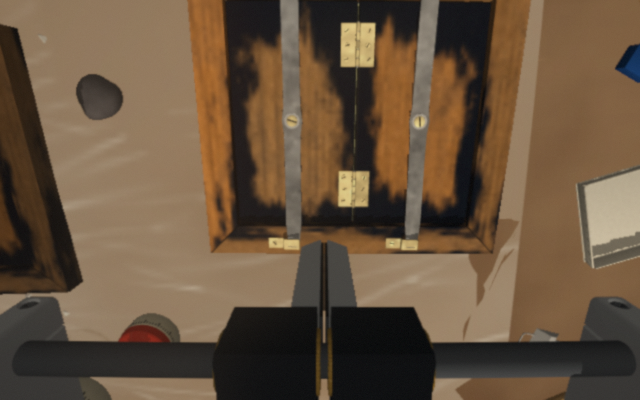

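{"op": "jog_arm", "data": {
  "rows": [
    {"gripper": 0, "slide": [-0.168, -0.19, 0], "spin": 0},
    {"gripper": 0, "slide": [-0.168, -0.19, 0], "spin": 0},
    {"gripper": 0, "slide": [-0.168, -0.19, 0], "spin": 0},
    {"gripper": 0, "slide": [-0.168, -0.19, 0], "spin": 0},
    {"gripper": 0, "slide": [-0.168, -0.19, 0], "spin": 0},
    {"gripper": 0, "slide": [-0.168, -0.19, 0], "spin": 0},
    {"gripper": 0, "slide": [-0.168, -0.19, 0], "spin": 0},
    {"gripper": 0, "slide": [-0.168, -0.19, 0], "spin": 0}
  ]
}}

```text
time_s: 10.6
ee_pos: [0.438, -0.0023, 0.1696]
eef_rot: [3.142, 0.001, -0.06]
force: [-0.3, -0.8, 0.2]
grip_width: 0.0003
grip_force: 0.0
```

```bash
python3 - <<'E'
from h import *
print(telemetry.get_obs()["ee_pos"])
P=pose("wrist");im,d=cams.camera("wrist");S=pose("scene");im2,_=cams.camera("scene")
for n in("wrist","scene"):
    for r in finder.find_in("timer_knob",n): print(n,np.round(r["point"],3),round(r["confidence"],2))
p=proj(P,[[.4376,-.002,.049]])[0];q=proj(S,[[.4376,-.002,.049]])[0];print(p,q)
b=im2[150:300,280:440]
W=np.zeros((400,800,3),np.uint8);W[:,:400]=im[:,120:520];W[:375,400:800]=cv2.resize(b,(400,375))
cv2.imwrite("pics/w7.png",W[:,:,::-1])
E
```

```text
[ 0.43796196 -0.00227288  0.16963122]
wrist [0.364 0.106 0.049] 0.8
wrist [ 0.376 -0.113  0.047] 0.78
wrist [0.447 0.    0.034] 0.74
scene [0.428 0.013 0.036] 0.96
scene [0.341 0.126 0.045] 0.64
scene [ 0.354 -0.098  0.042] 0.6
[323.15442482 206.26027452] [366.94444913 219.41943713]
```

View pics/w7.png

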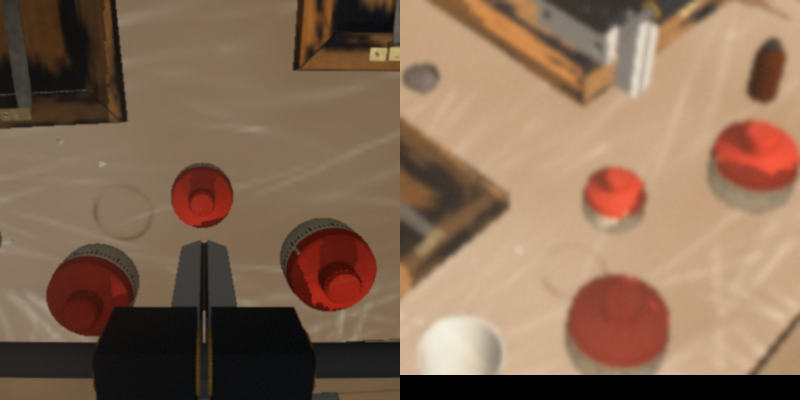

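The small red timer, the smallest of the three, has its knob at wrist px (321,202). I predicted (323,206), so the gripper is directly above it and I'll descend to point.

{"op": "jog_arm", "data": {
  "rows": [
    {"gripper": 0, "slide": [0.001, 0, 0.03], "spin": 0},
    {"gripper": 0, "slide": [0.002, 0, 0.055], "spin": 0},
    {"gripper": 0, "slide": [0.002, 0, 0.07], "spin": 0},
    {"gripper": 0, "slide": [0.002, 0, 0.073], "spin": 0},
    {"gripper": 0, "slide": [0.002, 0, 0.073], "spin": 0},
    {"gripper": 0, "slide": [0.002, 0, 0.073], "spin": 0},
    {"gripper": 0, "slide": [0.002, 0, 0.073], "spin": 0},
    {"gripper": 0, "slide": [0.002, 0, 0.073], "spin": 0}
  ]
}}

```text
time_s: 11.6
ee_pos: [0.4399, -0.0019, 0.0977]
eef_rot: [3.142, -0.001, -0.06]
force: [-0.8, 0.3, -0.6]
grip_width: 0.0003
grip_force: 0.0
```

```bash
python3 -c "
from h import *
o=telemetry.get_obs();print(o['ee_pos'],o['force'],np.abs(o['joint_vel']).max())
print(workorder.hand_in())"
```

```text
[ 0.43988572 -0.00192854  0.09774462] [-0.8401276   0.30909257 -0.59389098] 0.003149737333456783
the job is handed in; nothing more can be done
None
```

I pointed out the open bar for a good two seconds and pushed it home under its lugs. I handed the job in at about 12 s with the fingertips about 30 mm above the smallest red timer's knob; no verdict came back.

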